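# Pack the condiment caddy for the dinner table

### The job

Pack the wooden carry caddy for the dinner table with things that stand close around it (not the bottles at the back): the pepper grinder goes in the large pocket at one end, the small red-capped vinegar bottle in the pocket at the opposite end, and the two round dark-capped spice jars in the two middle pockets, one in each. Set each down gently, standing upright on the pocket's floor, without knocking it over. Leave the two square spice jars with yellow lids and the salt shaker standing where they are, and mind the shelf above the back of the table.

Things in the scene. Friction and masses are not known exactly. Their poses are not given: they have to be found in the camera images.
- caddy: Dark wood caddy, 1.5 kg, 82 (x) by 298 (y) by 45 mm tall, low brass bows on its ends (to y +-169). Origin: centre of underside, z up. Floor 8 thick, walls and dividers 8-10 thick, 45 high. Pockets in a row, 66 mm in x: large one 74 long at y=+102 (left at yaw 0), middle ones 60 long at y=+27 and -41, opposite one 60 long at y=-109. Above (fixed): shelf, underside z 0.59 m, front edge x 0.67 m.
- pepper_grinder: Pepper grinder: round, 52 mm in diameter, 175 mm tall, clear glass body up to 120 mm with a black head above it (it does not turn here), 0.28 kg; can be gripped round its sides at about 118 mm. Origin: centre of the underside, z up; stands upright at the start.
- small_bottle: Slim round glass bottle of red vinegar with a red cap, 42 mm in diameter up to 120 mm, narrowing above 130 mm to a 24 mm neck, 181 mm tall, 0.3 kg (a similar one among the bottles at the back right corner is fixed and not meant); can be gripped round its sides at about 115 mm. Origin: centre of the underside, z up; stands upright at the start.
- round_jar_a: Spice jar with a ROUND glass body 41 mm in diameter and a round dark brown cap of almost the same diameter from 84 mm up, 105 mm tall, 0.11 kg; good to grip from above round its sides at 65 to 95 mm. The two round jars are interchangeable. Origin: centre of the underside, z up; stands upright at the start.
- round_jar_b: Spice jar with a ROUND glass body 41 mm in diameter and a round dark brown cap of almost the same diameter from 84 mm up, 105 mm tall, 0.11 kg; good to grip from above round its sides at 65 to 95 mm. The two round jars are interchangeable. Origin: centre of the underside, z up; stands upright at the start.
- square_jar_a: Spice jar with a SQUARE glass body 42x42 mm and a round yellow lid 41 mm across, 96 mm tall, 0.1 kg: stays where it is. Origin: centre of the underside, z up; stands upright at the start.
- square_jar_b: Spice jar with a SQUARE glass body 42x42 mm and a round yellow lid 41 mm across, 96 mm tall, 0.1 kg: stays where it is. Origin: centre of the underside, z up; stands upright at the start.
- salt_shaker: Glass salt shaker with a grey domed top, 44 mm in diameter, 90 mm tall, 0.1 kg: stays where it is. Origin: centre of the underside, z up; stands upright at the start.
There are look-alikes about, which are no part of the job. What is shaped like the round_jar_b but blue or orange is not meant.

How it is judged:
At the end, for the whole second after the job is handed in: Grinder in the large pocket, bottle in the opposite end pocket, a round jar in each middle one: each within 20 mm of the pocket centre (caddy x and y), on its floor, upright to 0.12 rad, at rest; caddy level on the table; square jars and salt shaker upright, moved under 30 mm (x of pepper_grinder in the frame of caddy between -0.02 and 0.02 m and y of pepper_grinder in the frame of caddy between 0.082 and 0.122 m and x of small_bottle in the frame of caddy between -0.02 and 0.02 m and y of small_bottle in the frame of caddy between -0.129 and -0.089 m and ((x of round_jar_a in the frame of caddy between -0.02 and 0.02 m and y of round_jar_a in the frame of caddy between 0.007 and 0.047 m and x of round_jar_b in the frame of caddy between -0.02 and 0.02 m and y of round_jar_b in the frame of caddy between -0.061 and -0.021 m) or (x of round_jar_a in the frame of caddy between -0.02 and 0.02 m and y of round_jar_a in the frame of caddy between -0.061 and -0.021 m and x of round_jar_b in the frame of caddy between -0.02 and 0.02 m and y of round_jar_b in the frame of caddy between 0.007 and 0.047 m)) and z of each of pepper_grinder, small_bottle, round_jar_a, round_jar_b in the frame of caddy below 0.016 m and angle between each of pepper_grinder, small_bottle, round_jar_a, round_jar_b, square_jar_a, square_jar_b, salt_shaker's own z axis and vertical below 0.12 rad and linear speed of each of pepper_grinder, small_bottle, round_jar_a, round_jar_b, caddy below 0.03 m/s and angle between caddy's own z axis and vertical below 0.06 rad and height (world z) of caddy below 0.012 m and distance of each of square_jar_a, square_jar_b, salt_shaker from where it was at the start of the episode below 0.03 m); the robot touches nothing.
It fails at once if the square jar a is shifted by more than 30 mm or tipped (distance of square_jar_a from where it was at the start of the episode above 0.03 m or angle between square_jar_a's own z axis and vertical above 0.5 rad).
It fails at once if the square jar b is shifted by more than 30 mm or tipped (distance of square_jar_b from where it was at the start of the episode above 0.03 m or angle between square_jar_b's own z axis and vertical above 0.5 rad).
It fails at once if the salt shaker is shifted by more than 30 mm or tipped (distance of salt_shaker from where it was at the start of the episode above 0.03 m or angle between salt_shaker's own z axis and vertical above 0.5 rad).
It fails at once if a thing is dropped into the caddy from more than about 20 mm (faster than 0.65 m/s at its pocket's floor) ((linear speed of pepper_grinder above 0.65 m/s and z of pepper_grinder in the frame of caddy below 0.04 m and horizontal distance between pepper_grinder and caddy below 0.13 m) or (linear speed of small_bottle above 0.65 m/s and z of small_bottle in the frame of caddy below 0.04 m and horizontal distance between small_bottle and caddy below 0.13 m) or (linear speed of round_jar_a above 0.65 m/s and z of round_jar_a in the frame of caddy below 0.04 m and horizontal distance between round_jar_a and caddy below 0.13 m) or (linear speed of round_jar_b above 0.65 m/s and z of round_jar_b in the frame of caddy below 0.04 m and horizontal distance between round_jar_b and caddy below 0.13 m)).
It fails at once if one of the things to be packed is knocked over (angle between any of pepper_grinder, small_bottle, round_jar_a, round_jar_b's own z axis and vertical above 1 rad).
It also fails if it takes over 112 s, if anything falls off the work surface, if the arm or the gripper's body presses on something with over 40 N, if the wrist force passes 120 N, or if a joint passes its speed limit or range.

### The arm

A 7-joint arm with a two-finger parallel gripper is mounted at the origin on a cart in front of the work surface, level with it; the furniture and walls round the work are solid. World frame = base frame: x ahead of the robot, y to its left, z up, the work surface at z = 0. Lengths are in m, angles in rad, forces in N, time in s.
With the tool pointing down it reaches from about 0.4 to 0.85 m from the base axis. Payload 10.4 kg.
Tool frame: the origin (TCP) lies midway between the tips of the shut fingers; the grasp point (between the pads) lies 19 mm behind it (manip.tcp_to_grasp is the distance from the TCP to the grasp point, in m); z points along the fingers, y is the line along which they close (so a half turn about z gives the same grasp; the last joint's range is limited). The gripper opens to 85 mm and grips with 20 to 120 N. Pads are 22 mm wide; open, the fingers measure 114 mm over their backs; the gripper's body (76 mm by 85 mm) begins 54 mm behind the grasp point. The pads swing forward as they close: fully open they stand 13 mm farther back than shut.
Start: joints at [-1.148, 0.332, -0.065, 1.46, 0.022, 1.35, -0.088], TCP at [0.269, 0.564, 0.231] pointing down, gripper open.
Joint ranges: [-2.6, 2.6], [-0.5, 2.12], [-1.47, 1.34], [0.16, 2.42], [-1.27, 4.41], [0.06, 2.06], [-2.6, 2.6]. Speed limits (rad/s): [2.22, 2.22, 2.79, 2.79, 3.14, 3.14, 3.14].

### API

Orientations are given as a unit quaternion [x, y, z, w].
In Python, from workcell import manip gives the robot as it stands.
- The arm moves only by the shell command python3 -m jog 'ROWS' [FORCE]. ROWS is a JSON object of lists of equal length, an entry for each row: "offset": the shift along the world's x, y, z in m, a list of three; "yaw": the turn about the world's z in degrees; "jaw": the closure, from 0 (fully open) to 1 (shut). A call has 1 to 20 rows; each row shifts and turns the commanded pose from where the row before left it; what a row does not reach is not made up. A row lasts 1/12 s, in which the tool goes at most 41.7 mm and 7.16 degrees, less where a joint would pass 70% of its speed; a pose out of reach is approached as far as the arm can. A call is refused whole if a number of a shift passes 0.0417 or a number of a turn 7.16, either way. A call with a gripper value outside its range is refused whole. The fingers move at their own pace and stop on an object; FORCE is the grip in N (left out, the last holds). Time passes only in rows, so rows that do not move let the fingers close. It gives the time, the measured TCP pose, the force, the opening and the grip force at its end, in the units of the state.
- manip.get_obs(): the state, without advancing time (a new reading comes with each control period).
- manip.camera(name): name is "scene" or "top"; returns a dict with "frame" (384x512x3 uint8, red, green, blue), "camera_matrix" (3x3 intrinsics, pixels), "eye" and "attitude" of the camera in the world. Camera axes: x right, y up, looking along -z (the intrinsics and any distortion apply to the point x, -y, -z); pixel columns grow to the right and rows downward; lengths in m; the calibration is good to about 2 mm. A picture is of the moment at which its call begins. There is no depth.
- manip.hand_in(): hands the job in; it is judged then, once.
Trained networks look in a picture, given as the dict that the camera call returned (one of the last four; its "shot" number tells which), for a name from the list of things; names that differ only in an ending like _2 or _b are one class to them, and where a whole thing is asked for, a point or a joint stands for the part that bears it (a point fixed in the world has none). Each returns a list of dicts, best first, with "score" (0 to 1); they miss things now and then, are a little off and sometimes report something else, mostly with a low value. They report only what shows in the picture. A call takes as long as a camera call. They do not tell look-alikes from the thing itself.
- manip.masks_of(picture, name): "region" (384x512 bool, what is visible of it).
- manip.tip_of(picture, name): "at" ([x, y, z] in m, in world coordinates, good to about 4 mm: a listed point, or the origin of a listed thing).
The state is a dict: "clock": time; "joint_pos": joint angles; "joint_velocities": joint speeds; "tau": joint torques, N m; "position": TCP position; "ee_rot": TCP orientation; "ft_force": force on the tool from outside, world axes, zero at the start; "torque": the same for the moment, N m; "grip_width": opening from 0.0 (shut) to 1.0 (fully open); "grasp_force": force on a finger pad.
Only numpy, scipy, OpenCV 4.12 (cv2) and the standard library are available. Lean on these libraries where they do the work, as an engineer would, in place of code of your own. Each camera call takes 0.05 s, during which the arm holds its last target. There are 200 camera calls.

## Working session

There is one attempt and no reset: what is moved stays moved. The work goes in short steps, Python scripts to look and compute and a shell command to move; the robot and the scene stay as the last step left them, time stands still between calls to the robot, and variables do not carry over. Pictures are saved under pics/ and viewed, at most 14 in all, crops included, and the job is handed in when it is done.

```bash
mkdir -p pics; ls
python3 - <<'E'
from workcell import manip
import cv2, numpy as np
o=manip.get_obs();print({k:np.round(v,3).tolist() for k,v in o.items()}, manip.tcp_to_grasp)
P={}
for c in("scene","top"):
    p=manip.camera(c);P[c]=p
    cv2.imwrite(f"pics/{c}0.png",cv2.resize(p["frame"][:,:,::-1],(800,600),interpolation=cv2.INTER_CUBIC))
    print(c,np.round(p["eye"],3),np.round(p["attitude"],3),np.round(p["camera_matrix"],1).tolist(),[k for k in p])
    for n in("caddy","pepper_grinder","small_bottle","round_jar_a","square_jar_a","salt_shaker"):
        for d in manip.tip_of(p,n): print(n,np.round(d["at"],3),round(d["score"],2))
E
```

```text
pics
{'clock': 0.0, 'joint_pos': [-1.148, 0.333, -0.065, 1.461, 0.022, 1.35, -0.088], 'joint_velocities': [-0.0, 0.0, 0.002, -0.0, -0.002, 0.001, 0.001], 'tau': [-0.0, -62.546, 0.049, -39.16, 0.016, 0.01, 0.0], 'position': [0.269, 0.564, 0.231], 'ee_rot': [0.221, 0.975, -0.001, -0.0], 'ft_force': [-0.439, 0.125, 1.079], 'torque': [0.007, 0.044, -0.006], 'grasp_force': 0.0, 'grip_width': 1.001} 0.0187
scene [-0.111 -0.67   0.501] [ 0.484 -0.182 -0.308  0.799] [[406.6, 0.0, 261.8], [0.0, 406.6, 187.0], [0.0, 0.0, 1.0]] ['frame', 'camera_matrix', 'eye', 'attitude', 'shot']
caddy [ 0.557 -0.04   0.002] 0.56
pepper_grinder [ 0.441  0.142 -0.   ] 0.7
small_bottle [ 0.426  0.028 -0.004] 0.91
round_jar_a [0.344 0.269 0.001] 0.84
round_jar_a [0.42  0.315 0.002] 0.77
round_jar_a [0.428 0.235 0.001] 0.77
square_jar_a [ 0.53  -0.305  0.001] 0.64
square_jar_a [ 0.41  -0.268 -0.004] 0.63
salt_shaker [ 0.425 -0.128 -0.   ] 0.74
top [0.321 0.008 1.227] [-0.042  0.043  0.708 -0.704] [[496.9, 0.0, 257.7], [0.0, 496.9, 190.4], [0.0, 0.0, 1.0]] ['frame', 'camera_matrix', 'eye', 'attitude', 'shot']
caddy [ 0.563 -0.037 -0.001] 0.6
pepper_grinder [0.441 0.147 0.002] 0.88
small_bottle [ 0.425  0.026 -0.   ] 0.69
round_jar_a [ 0.346  0.272 -0.002] 0.95
round_jar_a [ 0.426  0.238 -0.001] 0.84
round_jar_a [0.541 0.286 0.002] 0.61
round_jar_a [0.416 0.318 0.002] 0.57
square_jar_a [ 0.526 -0.303 -0.   ] 0.67
square_jar_a [ 0.405 -0.27  -0.002] 0.61
salt_shaker [ 0.423 -0.129 -0.001] 0.51
```

View pics/scene0.png

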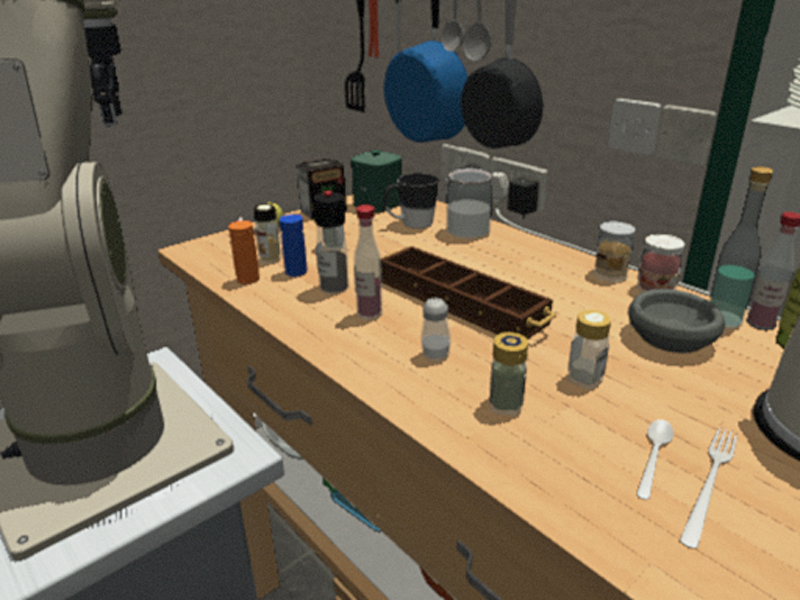

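View pics/top0.png

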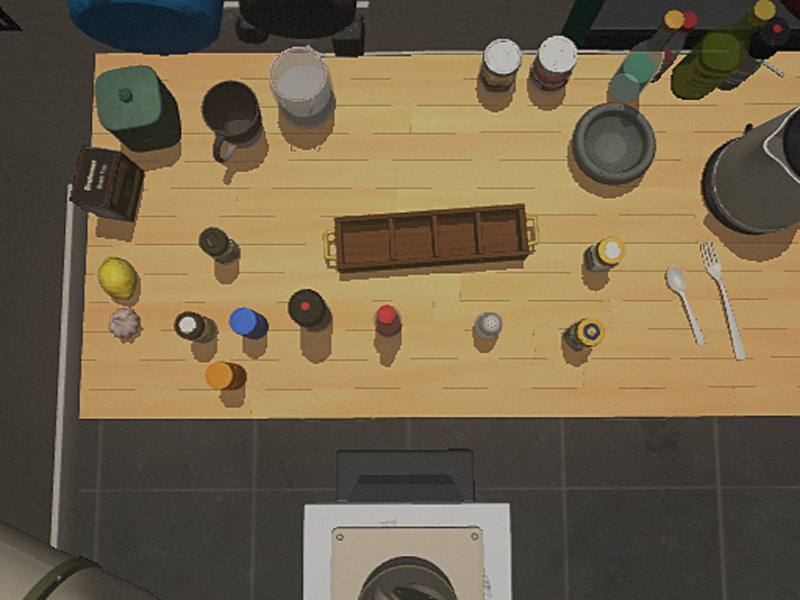

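The scene shows the caddy with its wide pocket on the left (top view, 340-390,243), the grinder at (308,308), the bottle at (388,320) and the salt shaker at (488,325). The square yellow-lid jars are at (605,252) and (585,333).
Candidates for round jars in the top view: (190,325) dark cap with white top, (215,242) dark cap, (247,322) blue, (222,376) orange. The first two fit, because blue and orange are excluded. I'll confirm that in one crop.

```bash
cat > h.py <<'E'
from workcell import manip
import cv2, numpy as np
from scipy.spatial.transform import Rotation as R
from scipy.optimize import minimize
def proj(p,X):
    c=R.from_quat(p["attitude"]).inv().apply(np.asarray(X)-p["eye"])
    uv=(p["camera_matrix"]@(c*[1,-1,-1]).T).T
    return uv[:,:2]/uv[:,2:]
def cyl(*rz):
    a=np.linspace(0,2*np.pi,24,endpoint=False)
    return [np.array([[r*np.cos(t),r*np.sin(t),z] for t in a for z in (z0,z1)]) for r,z0,z1 in rz]
def box(x,y,z0,z1): return np.array([[i*x,j*y,k] for i in(-1,1) for j in(-1,1) for k in(z0,z1)])
M={"caddy":[box(.041,.149,0,.045),box(.02,.169,.03,.04)],"round_jar_a":cyl((.0205,0,.105)),
 "pepper_grinder":cyl((.026,0,.175)),"small_bottle":cyl((.021,0,.13),(.012,.15,.181))}
def fit(obs,parts,x0):
    def cost(x):
        s=0
        for p,m in obs:
            im=np.zeros(m.shape,np.uint8)
            for q in parts:
                W=R.from_euler('z',x[2] if len(x)>2 else 0).apply(q)+[x[0],x[1],0]
                h=cv2.convexHull(proj(p,W).astype(np.float32))
                cv2.fillConvexPoly(im,np.round(h*16).astype(np.int32),1,shift=4)
            s+=1-(im.astype(bool)&m).sum()/max(1,(im.astype(bool)|m).sum())
        return s
    S=np.array(x0)+np.vstack([np.zeros(len(x0)),np.diag([.012,.012,.06][:len(x0)])])
    r=minimize(cost,x0,method="Nelder-Mead",options=dict(initial_simplex=S,xatol=2e-4,fatol=1e-4));return r.x,r.fun
def near(p,name,at):
    c=proj(p,[[at[0],at[1],.05]])[0]
    ds=[d for d in manip.masks_of(p,name)]
    ds=[d for d in ds if d["region"].any()]
    k=lambda d:np.linalg.norm(np.argwhere(d["region"]).mean(0)[::-1]-c)
    ds=sorted(ds,key=k)
    return ds[0]["region"] if ds and k(ds[0])<25 else None
E
cat > m.py <<'E'
from h import *
P=[manip.camera(c) for c in("scene","top")]
for n,x0 in [("caddy",(.56,-.038,.047)),("pepper_grinder",(.441,.145)),("small_bottle",(.425,.027)),("round_jar_a",(.418,.317)),("round_jar_a",(.541,.286))]:
    ms=[(p,near(p,n,x0)) for p in P]
    for o in [ms,ms[:1],ms[1:]]:
        o=[q for q in o if q[1] is not None]
        if o: x,f=fit(o,M[n],x0); print(n,len(o),np.round(x,4),round(f,3))
f=P[0]["frame"];g=P[1]["frame"]
a=cv2.resize(f[115:215,140:260],(600,500),interpolation=3)
b=cv2.resize(g[135:250,105:225],(0,0),fx=5,fy=5,interpolation=3)[:500]
out=np.hstack([cv2.resize(a,(400,333)),cv2.resize(b,(400,333))])
cv2.imwrite("pics/crop1.png",out[:,:,::-1])
E
python3 m.py
```

```text
caddy 2 [ 0.5614 -0.0375  0.0703] 0.184
caddy 1 [ 0.5631 -0.0361  0.0424] 0.116
caddy 1 [ 0.5615 -0.0376  0.0715] 0.053
pepper_grinder 2 [0.4378 0.141 ] 0.31
pepper_grinder 1 [0.4436 0.152 ] 0.133
pepper_grinder 1 [0.4362 0.1382] 0.143
small_bottle 2 [0.4252 0.0293] 0.275
small_bottle 1 [0.4297 0.0353] 0.136
small_bottle 1 [0.4234 0.0274] 0.136
round_jar_a 2 [0.4187 0.3182] 0.217
round_jar_a 1 [0.4202 0.3244] 0.109
round_jar_a 1 [0.4187 0.3182] 0.098
round_jar_a 1 [0.544  0.2868] 0.054
round_jar_a 1 [0.544  0.2868] 0.054
```

View pics/crop1.png

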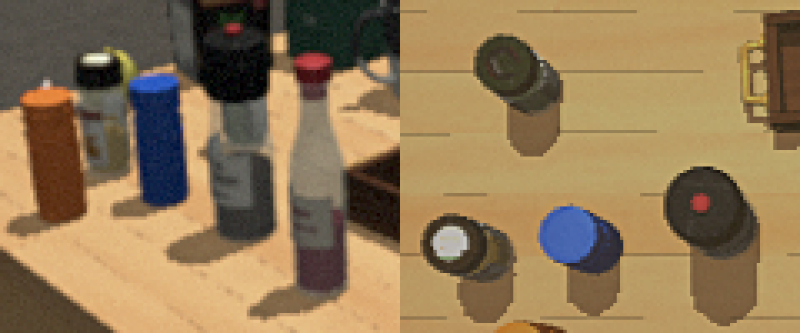

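The crop confirms it: the jars at (95,110)/(455,245) and at (510,75) have dark caps, and the blue and orange ones are decoys. First I'll move over the rear round jar at (.543,.287).

```bash
python3 -m jog '{"offset":[[0.0274,-0.0278,0],[0.0274,-0.0278,0],[0.0274,-0.0278,0],[0.0274,-0.0278,0],[0.0274,-0.0278,0],[0.0274,-0.0278,0],[0.0274,-0.0278,0],[0.0274,-0.0278,0],[0.0274,-0.0278,0],[0.0274,-0.0278,0],[0,0,0],[0,0,0]],"yaw":[-6.1,-6.1,-6.1,-6.1,-6.1,-6.1,-6.1,-6.1,-6.1,-6.1,0,0],"jaw":[0,0,0,0,0,0,0,0,0,0,0,0]}' 30
```

```text
clock: 2.3
position: [0.5452, 0.2832, 0.2313]
ee_rot: [0.687, 0.726, -0.0, 0.001]
ft_force: [0.8, 0.1, 0.1]
grip_width: 1.003
grasp_force: 0.0
```

```bash
python3 -m jog '{"offset":[[-0.002,0.003,-0.03],[0,0,-0.035],[0,0,-0.035],[0,0,-0.035],[0,0,-0.02],[0,0,-0.014],[0,0,0],[0,0,0],[0,0,0],[0,0,0],[0,0,0],[0,0,0],[0,0,0]],"yaw":[0,0,0,0,0,0,0,0,0,0,0,0,0],"jaw":[0,0,0,0,0,0,0,1,1,1,1,1,1]}' 30
```

```text
clock: 3.38
position: [0.5423, 0.2896, 0.0639]
ee_rot: [0.685, 0.728, 0.001, 0.0]
ft_force: [0.5, 0.0, 7.4]
grip_width: 0.468
grasp_force: 30.1
```

```bash
python3 -m jog '{"offset":[[0,0,0.015],[0,0,0.035],[0,0,0.04],[0.002,-0.02,0],[0.002,-0.035,0],[0.002,-0.035,0],[0.002,-0.035,0],[0.002,-0.035,0],[0.002,-0.035,0],[0.002,-0.035,0],[0.002,-0.035,0],[0.002,-0.032,0],[0,0,0],[0,0,0],[0,0,0]],"yaw":[0,0,0,0,0,0,0,0,0,0,0,0,0,0,0],"jaw":[1,1,1,1,1,1,1,1,1,1,1,1,1,1,1]}'
python3 - <<'E'
from h import *
p=manip.camera("top")
cv2.imwrite("pics/t1.png",cv2.resize(p["frame"][110:260,190:390],(800,600),interpolation=3)[:,:,::-1])
E
```

```text
clock: 4.63
position: [0.5594, -0.0074, 0.1524]
ee_rot: [0.685, 0.728, 0.0, -0.0]
ft_force: [-0.9, 1.2, -0.9]
grip_width: 0.465
grasp_force: 30.7
```

View pics/t1.png

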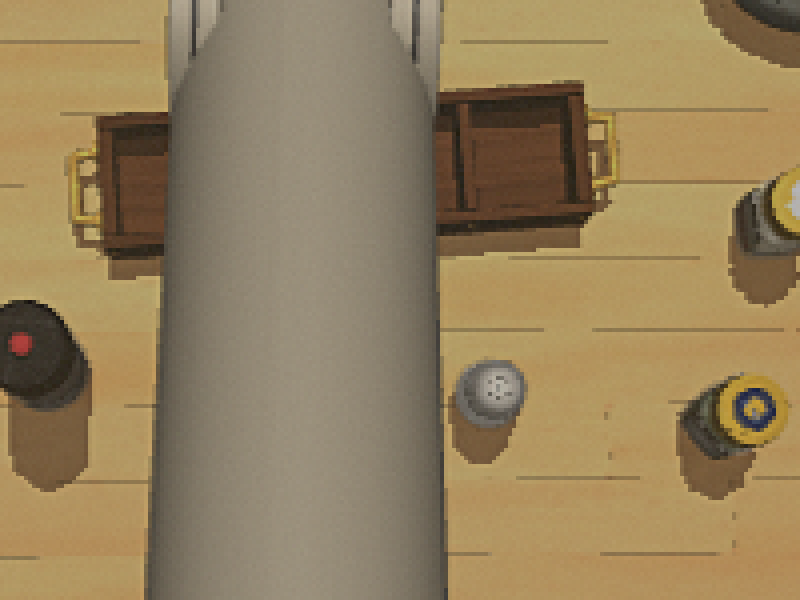

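```bash
python3 -m jog '{"offset":[[0,0,-0.02],[0,0,-0.025],[0,0,-0.015],[0,0,-0.01],[0,0,-0.006],[0,0,-0.003],[0,0,0],[0,0,0]],"yaw":[0,0,0,0,0,0,0,0],"jaw":[1,1,1,1,1,1,1,1]}'
```

```text
clock: 5.35
position: [0.56, -0.0078, 0.0741]
ee_rot: [0.685, 0.728, 0.0, 0.0]
ft_force: [0.8, 0.6, -1.5]
grip_width: 0.47
grasp_force: 30.8
```

```bash
python3 -m jog '{"offset":[[0,0,-0.001],[0,0,-0.001],[0,0,0],[0,0,0],[0,0,0],[0,0,0],[0,0,0],[0,0,0.03],[0,0,0.04],[0,0,0.04],[0,0,0.04],[0,0,0]],"yaw":[0,0,0,0,0,0,0,0,0,0,0,0],"jaw":[1,1,1,0,0,0,0,0,0,0,0,0]}'
```

```text
clock: 6.35
position: [0.5628, -0.0084, 0.2296]
ee_rot: [0.686, 0.728, 0.005, 0.003]
ft_force: [1.1, 0.8, -0.1]
grip_width: 1.001
grasp_force: 0.0
```

```bash
python3 -m jog '{"offset":[[-0.0158,0.0362,0],[-0.0158,0.0362,0],[-0.0158,0.0362,0],[-0.0158,0.0362,0],[-0.0158,0.0362,0],[-0.0158,0.0362,0],[-0.0158,0.0362,0],[-0.0158,0.0362,0],[-0.0158,0.0362,0],[0,0,0],[0,0,0],[0,0,0]],"yaw":[0,0,0,0,0,0,0,0,0,0,0,0],"jaw":[0,0,0,0,0,0,0,0,0,0,0,0]}'
python3 - <<'E'
from h import *
p=manip.camera("scene")
cv2.imwrite("pics/s1.png",cv2.resize(p["frame"][100:250,140:360],(800,545),interpolation=3)[:,:,::-1])
E
```

```text
clock: 7.35
position: [0.4175, 0.3172, 0.2212]
ee_rot: [0.685, 0.728, -0.0, 0.0]
ft_force: [0.4, -0.0, 0.1]
grip_width: 0.999
grasp_force: 0.0
```

View pics/s1.png

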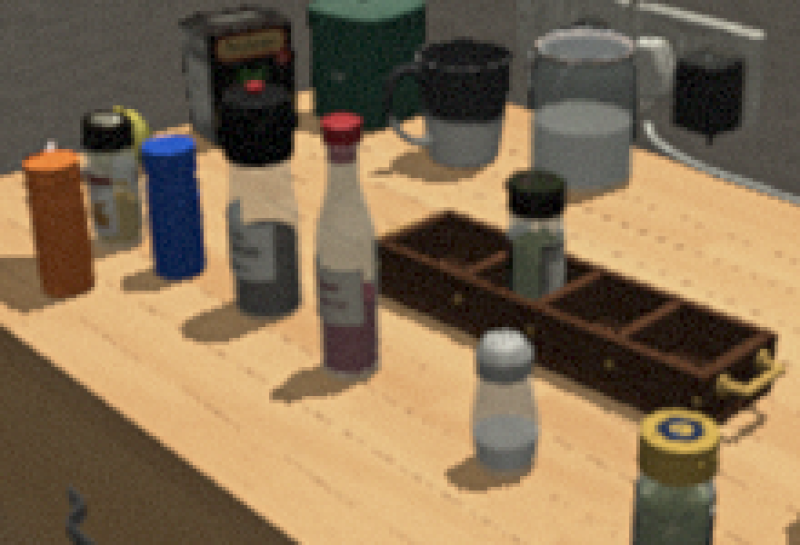

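The first jar stands upright in the second pocket at (537,235), so on to the second jar.

```bash
python3 -m jog '{"offset":[[0.001,0.001,-0.03],[0,0,-0.035],[0,0,-0.035],[0,0,-0.03],[0,0,-0.02],[0,0,-0.008],[0,0,0],[0,0,0],[0,0,0],[0,0,0],[0,0,0],[0,0,0],[0,0,0]],"yaw":[0,0,0,0,0,0,0,0,0,0,0,0,0],"jaw":[0,0,0,0,0,0,0,1,1,1,1,1,1]}'
```

```text
clock: 8.48
position: [0.4189, 0.3193, 0.0648]
ee_rot: [0.685, 0.728, 0.001, 0.0]
ft_force: [-1.9, -1.1, 6.7]
grip_width: 0.466
grasp_force: 29.6
```

```bash
python3 -m jog '{"offset":[[0,0,0.015],[0,0,0.035],[0,0,0.04],[0.028,0,0.028],[0.029,0,0.028],[0.029,0,0.014],[0.03,-0.02,0],[0.0294,-0.025,0],[0,-0.0392,0],[0,-0.0392,0],[0,-0.0392,0],[0,-0.0392,0],[0,-0.0392,0],[0,-0.0392,0],[0,-0.0392,0],[0,-0.0392,0],[0,-0.0392,0],[0,0,0],[0,0,0],[0,0,0]],"yaw":[0,0,0,0,0,0,0,0,0,0,0,0,0,0,0,0,0,0,0,0],"jaw":[1,1,1,1,1,1,1,1,1,1,1,1,1,1,1,1,1,1,1,1]}'
```

```text
clock: 10.15
position: [0.5637, -0.0785, 0.2236]
ee_rot: [0.685, 0.728, 0.0, -0.0]
ft_force: [-0.3, 0.7, -1.2]
grip_width: 0.469
grasp_force: 31.1
```

```bash
python3 -m jog '{"offset":[[0,0,-0.02],[0,0,-0.035],[0,0,-0.035],[0,0,-0.025],[0,0,-0.015],[0,0,-0.01],[0,0,-0.006],[0,0,-0.003],[0,0,0],[0,0,-0.001],[0,0,-0.001],[0,0,0]],"yaw":[0,0,0,0,0,0,0,0,0,0,0,0],"jaw":[1,1,1,1,1,1,1,1,1,1,1,1]}'
```

```text
clock: 11.15
position: [0.5641, -0.079, 0.0729]
ee_rot: [0.685, 0.728, 0.0, 0.0]
ft_force: [-0.0, -0.3, -1.0]
grip_width: 0.469
grasp_force: 31.1
```

Release, rise, and go back toward the grinder.

```bash
python3 -m jog '{"offset":[[0,0,-0.001],[0,0,0],[0,0,0],[0,0,0],[0,0,0],[0,0,0],[0,0,0.03],[0,0,0.04],[0,0,0.04],[0,0,0.04],[0,0,0.03],[0,0,0.01],[0,0,0]],"yaw":[0,0,0,0,0,0,0,0,0,0,0,0,0],"jaw":[1,1,0,0,0,0,0,0,0,0,0,0,0]}'
python3 -m jog '{"offset":[[-0.0178,0.0318,0],[-0.0178,0.0318,0],[-0.0178,0.0318,0],[-0.0178,0.0318,0],[-0.0178,0.0318,0],[-0.0178,0.0318,0],[-0.0178,0.0318,0],[0,0,0],[0,0,0],[0,0,0]],"yaw":[0,0,0,0,0,0,0,0,0,0],"jaw":[0,0,0,0,0,0,0,0,0,0]}'
python3 - <<'E'
from h import *
p=manip.camera("scene")
cv2.imwrite("pics/s2.png",cv2.resize(p["frame"][70:250,140:360],(733,600),interpolation=3)[:,:,::-1])
E
```

```text
clock: 12.23
position: [0.565, -0.0793, 0.2644]
ee_rot: [0.685, 0.728, 0.002, 0.002]
ft_force: [0.6, 0.3, -0.0]
grip_width: 0.997
grasp_force: 0.0
clock: 13.07
position: [0.4388, 0.1431, 0.2602]
ee_rot: [0.685, 0.728, -0.001, -0.0]
ft_force: [0.8, -0.4, 1.1]
grip_width: 1.0
grasp_force: 0.0
```

View pics/s2.png

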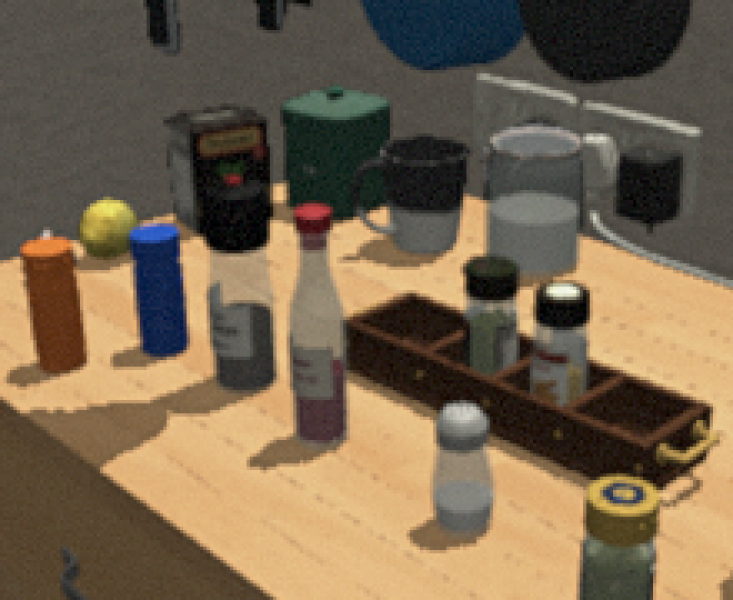

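Both jars stand upright in the middle pockets, at (492,315) and (560,345). Now down on the grinder.

```bash
python3 -m jog '{"offset":[[0.001,0,-0.03],[0,0,-0.035],[0,0,-0.035],[0,0,-0.03],[0,0,-0.015],[0,0,-0.008],[0,0,0],[0,0,0],[0,0,0]],"yaw":[0,0,0,0,0,0,0,0,0],"jaw":[0,0,0,0,0,0,0,0,0]}' 40
python3 -m jog '{"offset":[[0,0,0],[0,0,0],[0,0,0],[0,0,0],[0,0,0],[0,0,0]],"yaw":[0,0,0,0,0,0],"jaw":[1,1,1,1,1,1]}' 40
```

```text
clock: 13.87
position: [0.4411, 0.1435, 0.1096]
ee_rot: [0.686, 0.728, 0.001, 0.0]
ft_force: [0.3, -0.0, 0.4]
grip_width: 1.003
grasp_force: 0.0
clock: 14.37
position: [0.4403, 0.1438, 0.1092]
ee_rot: [0.685, 0.728, 0.0, 0.0]
ft_force: [-2.5, -1.0, 7.3]
grip_width: 0.58
grasp_force: 40.3
```

```bash
python3 -m jog '{"offset":[[0,0,0.01],[0,0,0.03],[0,0,0.035],[0.014,-0.01,0.01],[0.025,-0.017,0],[0.025,-0.017,0],[0.025,-0.017,0],[0.025,-0.018,0],[0,0,0],[0,0,0],[0,0,0]],"yaw":[0,0,0,0,0,0,0,0,0,0,0],"jaw":[1,1,1,1,1,1,1,1,1,1,1]}'
python3 - <<'E'
from h import *
p=manip.camera("scene")
cv2.imwrite("pics/s3.png",cv2.resize(p["frame"][70:250,140:360],(733,600),interpolation=3)[:,:,::-1])
E
```

```text
clock: 15.28
position: [0.5535, 0.0649, 0.1933]
ee_rot: [0.685, 0.728, -0.0, -0.0]
ft_force: [-0.9, -0.1, -3.6]
grip_width: 0.577
grasp_force: 43.7
```

View pics/s3.png

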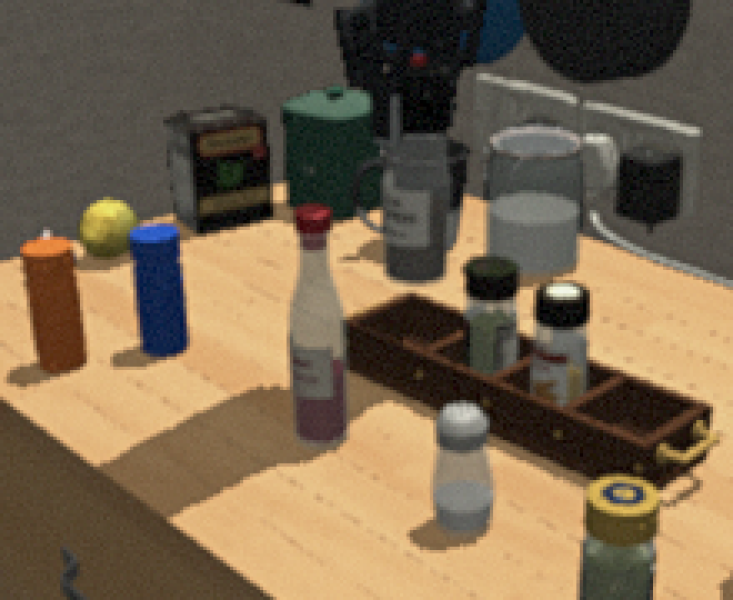

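The grinder hangs upright, its base at (415,275), over the large pocket. Lowering it.

```bash
python3 -m jog '{"offset":[[0.001,0,-0.015],[0,0,-0.02],[0,0,-0.015],[0,0,-0.01],[0,0,-0.006],[0,0,-0.005],[0,0,-0.003],[0,0,0],[0,0,0]],"yaw":[0,0,0,0,0,0,0,0,0],"jaw":[1,1,1,1,1,1,1,1,1]}'
```

```text
clock: 16.08
position: [0.5554, 0.0646, 0.1199]
ee_rot: [0.685, 0.728, 0.0, 0.0]
ft_force: [0.8, -0.5, -3.5]
grip_width: 0.579
grasp_force: 43.7
```

```bash
python3 -m jog '{"offset":[[0,0,-0.001],[0,0,-0.001],[0,0,-0.001],[0,0,0],[0,0,0]],"yaw":[0,0,0,0,0],"jaw":[1,1,1,1,1]}'
```

```text
clock: 16.5
position: [0.5555, 0.0646, 0.1172]
ee_rot: [0.685, 0.728, 0.001, 0.0]
ft_force: [-2.2, -1.5, 6.2]
grip_width: 0.575
grasp_force: 44.4
```

```bash
python3 -m jog '{"offset":[[0,0,0],[0,0,0],[0,0,0],[0,0,0],[0,0,0.02],[0,0,0.035],[0,0,0.04],[0,0,0.04],[0,0,0.008],[-0.026,-0.0073,0],[-0.026,-0.0073,0],[-0.026,-0.0073,0],[-0.026,-0.0073,0],[-0.026,-0.0073,0],[0,0,0],[0,0,0],[0,0,0]],"yaw":[0,0,0,0,0,0,0,0,0,0,0,0,0,0,0,0,0],"jaw":[0,0,0,0,0,0,0,0,0,0,0,0,0,0,0,0,0]}' 40
python3 - <<'E'
from h import *
p=manip.camera("scene")
cv2.imwrite("pics/s4.png",cv2.resize(p["frame"][70:250,140:360],(733,600),interpolation=3)[:,:,::-1])
for n in ("small_bottle","pepper_grinder"):
  for d in manip.tip_of(p,n): print(n,np.round(d["at"],3),round(d["score"],2))
E
```

```text
clock: 17.92
position: [0.4256, 0.0283, 0.2595]
ee_rot: [0.685, 0.728, 0.0, 0.0]
ft_force: [1.5, 0.8, 0.7]
grip_width: 1.002
grasp_force: 0.0
small_bottle [ 0.43   0.024 -0.003] 0.82
small_bottle [ 0.565 -0.082  0.008] 0.28
pepper_grinder [0.553 0.062 0.011] 0.59
```

View pics/s4.png

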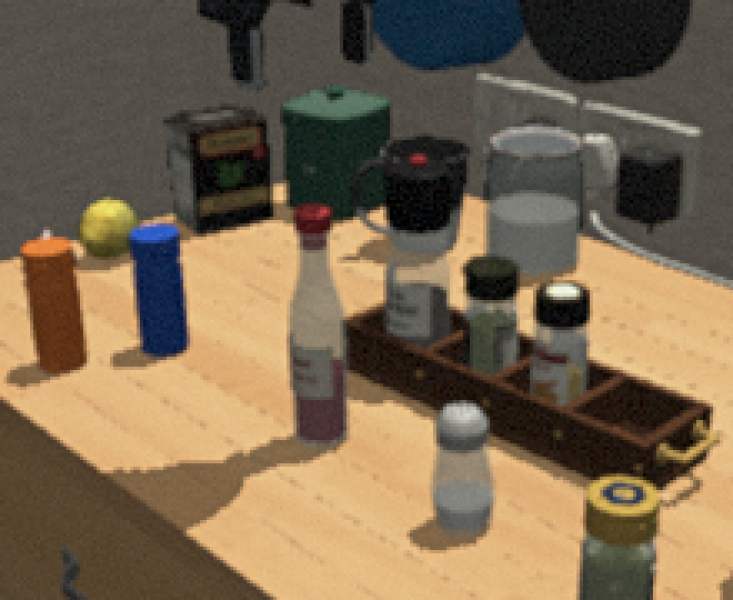

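The grinder is in the large pocket at (420,270), upright. Now down on the bottle.

```bash
python3 -m jog '{"offset":[[0,0,-0.03],[0,0,-0.035],[0,0,-0.035],[0,0,-0.025],[0,0,-0.015],[0,0,-0.007],[0,0,0],[0,0,0],[0,0,0]],"yaw":[0,0,0,0,0,0,0,0,0],"jaw":[0,0,0,0,0,0,0,0,0]}' 50
python3 -m jog '{"offset":[[0,0,0],[0,0,0],[0,0,0],[0,0,0],[0,0,0],[0,0,0]],"yaw":[0,0,0,0,0,0],"jaw":[1,1,1,1,1,1]}' 50
```

```text
clock: 18.82
position: [0.426, 0.0282, 0.1135]
ee_rot: [0.685, 0.728, 0.001, 0.001]
ft_force: [-0.2, 0.5, -0.4]
grip_width: 1.0
grasp_force: 0.0
clock: 19.32
position: [0.4258, 0.0281, 0.113]
ee_rot: [0.685, 0.728, 0.001, 0.0]
ft_force: [0.8, -0.7, 5.5]
grip_width: 0.367
grasp_force: 48.4
```

The opening of 0.37 (31 mm) means the pads are on the tapering shoulder. I'll open and feel my way lower.

```bash
python3 -m jog '{"offset":[[0,0,0],[0,0,0],[0,0,0],[0,0,0],[0,0,-0.002],[0,0,-0.002],[0,0,0],[0,0,0]],"yaw":[0,0,0,0,0,0,0,0],"jaw":[0,0,0,0,0,0,0,0]}'
python3 - <<'E'
from h import *
p=manip.camera("scene")
cv2.imwrite("pics/s5.png",cv2.resize(p["frame"][70:220,200:350],(600,600),interpolation=3)[:,:,::-1])
E
```

```text
clock: 19.98
position: [0.4249, 0.028, 0.1081]
ee_rot: [0.685, 0.728, -0.0, -0.0]
ft_force: [0.3, 0.3, 0.5]
grip_width: 1.0
grasp_force: 0.0
```

View pics/s5.png

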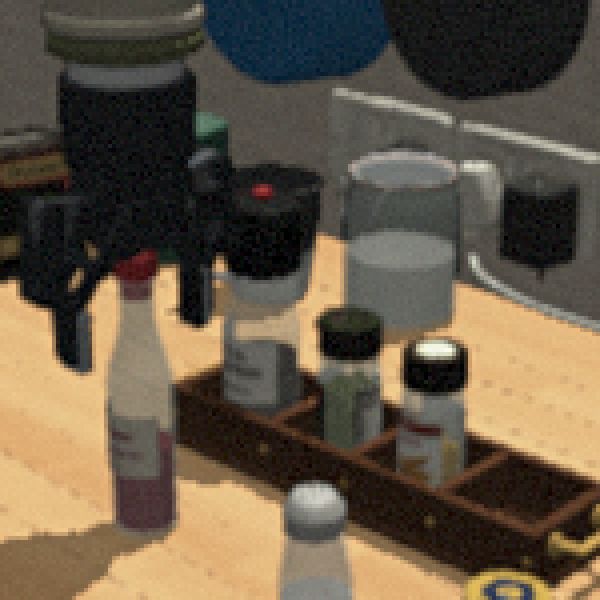

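The bottle still stands, its cap (135,265) just under the gripper body. I'll go on in small steps.

```bash
python3 -m jog '{"offset":[[0,0,-0.001],[0,0,-0.001],[0,0,0]],"yaw":[0,0,0],"jaw":[0,0,0]}'; python3 -m jog '{"offset":[[0,0,-0.001],[0,0,-0.001],[0,0,0]],"yaw":[0,0,0],"jaw":[0,0,0]}'
```

```text
clock: 20.28
position: [0.425, 0.028, 0.1062]
ee_rot: [0.685, 0.728, -0.0, -0.0]
ft_force: [-0.9, -0.4, -0.4]
grip_width: 1.005
grasp_force: 0.0
clock: 20.53
position: [0.425, 0.028, 0.1041]
ee_rot: [0.685, 0.728, -0.0, -0.0]
ft_force: [0.2, 0.2, 0.8]
grip_width: 1.0
grasp_force: 0.0
```

```bash
python3 -m jog '{"offset":[[0,0,-0.001],[0,0,0]],"yaw":[0,0],"jaw":[0,0]}'; python3 -m jog '{"offset":[[0,0,-0.001],[0,0,0]],"yaw":[0,0],"jaw":[0,0]}'
```

```text
clock: 20.7
position: [0.425, 0.028, 0.1032]
ee_rot: [0.685, 0.728, -0.0, -0.0]
ft_force: [0.6, 0.3, 0.0]
grip_width: 1.0
grasp_force: 0.0
clock: 20.87
position: [0.425, 0.028, 0.1022]
ee_rot: [0.685, 0.728, -0.0, -0.0]
ft_force: [-0.6, -0.4, 0.5]
grip_width: 1.004
grasp_force: 0.0
```

```bash
python3 -m jog '{"offset":[[0,0,-0.001],[0,0,-0.001],[0,0,0]],"yaw":[0,0,0],"jaw":[0,0,0]}';python3 -m jog '{"offset":[[0,0,-0.001],[0,0,0]],"yaw":[0,0],"jaw":[0,0]}'
```

```text
clock: 21.12
position: [0.425, 0.028, 0.1001]
ee_rot: [0.685, 0.728, -0.0, -0.0]
ft_force: [-1.3, -0.3, 0.0]
grip_width: 1.0
grasp_force: 0.0
clock: 21.28
position: [0.425, 0.028, 0.0992]
ee_rot: [0.685, 0.728, -0.0, -0.0]
ft_force: [-0.4, 0.3, -0.3]
grip_width: 0.997
grasp_force: 0.0
```

```bash
python3 -m jog '{"offset":[[0,0,-0.001],[0,0,-0.001],[0,0,0]],"yaw":[0,0,0],"jaw":[0,0,0]}'
```

```text
clock: 21.53
position: [0.425, 0.028, 0.0971]
ee_rot: [0.685, 0.728, -0.0, -0.0]
ft_force: [-0.8, 0.2, -0.4]
grip_width: 1.001
grasp_force: 0.0
```

```bash
python3 -m jog '{"offset":[[0,0,-0.001],[0,0,0]],"yaw":[0,0],"jaw":[0,0]}'
```

```text
clock: 21.7
position: [0.425, 0.0281, 0.0962]
ee_rot: [0.685, 0.728, -0.0, -0.0]
ft_force: [-0.2, 0.3, 0.5]
grip_width: 1.002
grasp_force: 0.0
```

```bash
python3 -m jog '{"offset":[[0,0,0],[0,0,0],[0,0,0],[0,0,0],[0,0,0],[0,0,0]],"yaw":[0,0,0,0,0,0],"jaw":[1,1,1,1,1,1]}' 45
```

```text
clock: 22.2
position: [0.4255, 0.0281, 0.0969]
ee_rot: [0.685, 0.728, 0.0, 0.0]
ft_force: [-1.9, -0.4, 6.0]
grip_width: 0.449
grasp_force: 44.5
```

Still slightly on the shoulder (38 mm), so I'll open and probe a few millimetres lower.

```bash
python3 -m jog '{"offset":[[0,0,0],[0,0,0],[0,0,0],[0,0,-0.001],[0,0,-0.001],[0,0,0]],"yaw":[0,0,0,0,0,0],"jaw":[0,0,0,0,0,0]}'
```

```text
clock: 22.7
position: [0.4249, 0.028, 0.0941]
ee_rot: [0.685, 0.728, -0.0, -0.0]
ft_force: [0.8, 0.3, 0.2]
grip_width: 1.001
grasp_force: 0.0
```

```bash
python3 -m jog '{"offset":[[0,0,-0.001],[0,0,0]],"yaw":[0,0],"jaw":[0,0]}'
```

```text
clock: 22.87
position: [0.425, 0.028, 0.0932]
ee_rot: [0.685, 0.728, -0.0, -0.0]
ft_force: [0.0, 0.3, 0.2]
grip_width: 1.001
grasp_force: 0.0
```

```bash
python3 -m jog '{"offset":[[0,0,-0.001],[0,0,0]],"yaw":[0,0],"jaw":[0,0]}'
```

```text
clock: 23.03
position: [0.4254, 0.0281, 0.0925]
ee_rot: [0.685, 0.728, 0.0, 0.0]
ft_force: [0.7, 0.3, 1.5]
grip_width: 0.998
grasp_force: 0.0
```

```bash
python3 -m jog '{"offset":[[0,0,-0.001],[0,0,0]],"yaw":[0,0],"jaw":[0,0]}'
```

```text
clock: 23.2
position: [0.4263, 0.0283, 0.0925]
ee_rot: [0.685, 0.728, 0.001, 0.001]
ft_force: [-2.1, -0.2, 12.2]
grip_width: 1.0
grasp_force: 0.0
```

Contact with the cap at z = .0925. Back off 2 mm and grip.

```bash
python3 -m jog '{"offset":[[0,0,0.002],[0,0,0],[0,0,0],[0,0,0],[0,0,0],[0,0,0],[0,0,0],[0,0,0]],"yaw":[0,0,0,0,0,0,0,0],"jaw":[0,0,1,1,1,1,1,1]}' 45
```

```text
clock: 23.87
position: [0.4252, 0.0281, 0.0936]
ee_rot: [0.685, 0.728, 0.0, 0.0]
ft_force: [-0.1, 0.0, 5.0]
grip_width: 0.46
grasp_force: 44.7
```

```bash
python3 -m jog '{"offset":[[0,0,0.006],[0,0,0.015],[0,0,0.03],[0,0,0.035],[0,0,0.035],[0,0,0.02],[0,0,0],[0,0,0]],"yaw":[0,0,0,0,0,0,0,0],"jaw":[1,1,1,1,1,1,1,1]}'
python3 -m jog '{"offset":[[0.012,-0.0145,0],[0.022,-0.027,0],[0.022,-0.027,0],[0.022,-0.027,0],[0.022,-0.027,0],[0.022,-0.026,0],[0.022,-0.026,0],[0,0,0],[0,0,0],[0,0,0]],"yaw":[0,0,0,0,0,0,0,0,0,0],"jaw":[1,1,1,1,1,1,1,1,1,1]}'
python3 - <<'E'
from h import *
p=manip.camera("scene")
cv2.imwrite("pics/s6.png",cv2.resize(p["frame"][50:250,200:400],(600,600),interpolation=3)[:,:,::-1])
E
```

```text
clock: 24.53
position: [0.4252, 0.0281, 0.2347]
ee_rot: [0.685, 0.728, 0.001, 0.0]
ft_force: [-0.1, -0.0, -3.1]
grip_width: 0.454
grasp_force: 46.2
clock: 25.37
position: [0.5681, -0.146, 0.2323]
ee_rot: [0.686, 0.728, -0.001, -0.001]
ft_force: [-0.4, 0.8, -2.6]
grip_width: 0.453
grasp_force: 46.5
```

View pics/s6.png

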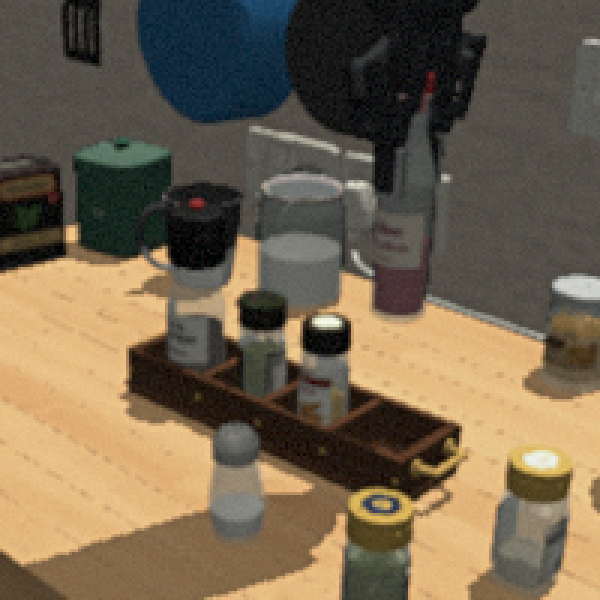

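Run:
```python
from h import *
P=[manip.camera("scene")]
o=manip.get_obs();t=o["position"]; print(np.round(t,4))
q=proj(P[0],[[*t[:2],.14],[*t[:2],.32]]);print("vertical px",np.round(q,1))
ms=[d for d in manip.masks_of(P[0],"small_bottle")]
for d in ms: print(d["score"],d["region"].sum(),np.argwhere(d["region"]).mean(0)[::-1])
m=min(ms,key=lambda d:np.linalg.norm(np.argwhere(d["region"]).mean(0)[::-1]-q[0]))["region"]
def cost(v,pr=False):
    im=np.zeros(m.shape,np.uint8)
    for c in M["small_bottle"]:
        W=R.from_euler('x',v[0]).apply(c-[0,0,.12])+[v[1],v[2],v[3]]
        cv2.fillConvexPoly(im,np.round(cv2.convexHull(proj(P[0],W).astype(np.float32))*16).astype(np.int32),1,shift=4)
    im=im.astype(bool);return 1-(im&m).sum()/(im|m).sum()
best=[]
for a in (0,.1,.2):
    x0=np.array([a,t[0],t[1],t[2]+.025])
    f=lambda v:cost([v[0],t[0],v[1],v[2]])
    r=minimize(f,[a,t[1],t[2]+.025],method="Nelder-Mead",options=dict(initial_simplex=np.array([a,t[1],t[2]+.025])+np.vstack([np.zeros(3),np.diag([.1,.01,.01])])))
    print(np.round(r.x,4),round(r.fun,3))
```

```text
[ 0.5684 -0.1453  0.2336]
vertical px [[331.8 153.9]
 [338.2  72.6]]
0.9 1042 [334.39731286 127.5403071 ]
[ 0.0193 -0.1451  0.2543] 0.335
[ 0.0117 -0.1446  0.2502] 0.336
[ 0.0206 -0.1451  0.2526] 0.336
```

The bottle leans at most about 0.06 rad. I'll lower it to just above the rim and check the fit.

```bash
python3 -m jog '{"offset":[[0.001,-0.001,-0.02],[0,0,-0.03],[0,0,-0.02],[0,0,-0.012],[0,0,0],[0,0,0]],"yaw":[0,0,0,0,0,0],"jaw":[1,1,1,1,1,1]}'
python3 - <<'E'
from h import *
p=manip.camera("scene")
print(np.round(proj(p,[[.569,-.146,.055],[.569,-.146,.175]]),1))
cv2.imwrite("pics/s7.png",cv2.resize(p["frame"][90:230,270:410],(700,600),interpolation=3)[:,:,::-1])
E
```

```text
clock: 26.02
position: [0.5701, -0.1471, 0.1529]
ee_rot: [0.685, 0.728, 0.0, 0.0]
ft_force: [0.0, 0.4, -1.4]
grip_width: 0.453
grasp_force: 46.5
[[329.6 187.4]
 [333.4 139.3]]
```

View pics/s7.png

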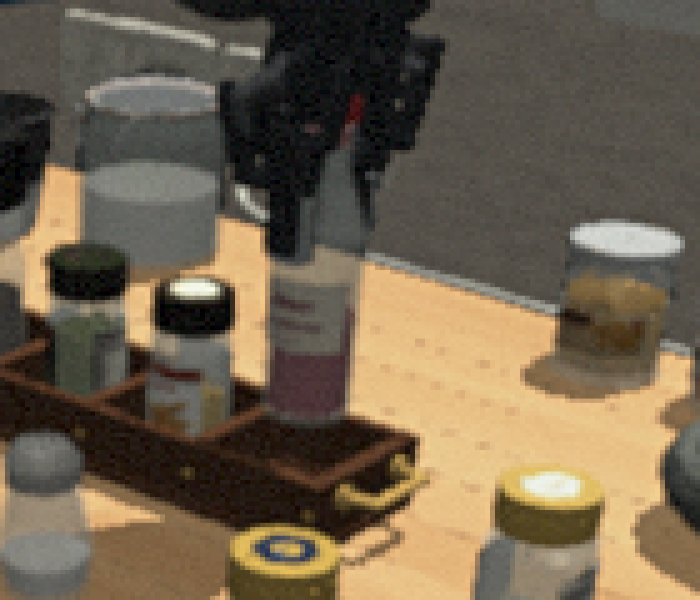

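The bottle is over the end pocket, its base at (308,412), with room on all sides. Lowering it.

```bash
python3 -m jog '{"offset":[[-0.001,0.002,-0.012],[0,0,-0.012],[0,0,-0.01],[0,0,-0.006],[0,0,-0.004],[0,0,-0.002],[0,0,0],[0,0,0]],"yaw":[0,0,0,0,0,0,0,0],"jaw":[1,1,1,1,1,1,1,1]}'
```

```text
clock: 26.73
position: [0.5693, -0.1456, 0.1066]
ee_rot: [0.685, 0.728, 0.0, 0.0]
ft_force: [0.5, -0.5, -3.5]
grip_width: 0.457
grasp_force: 46.5
```

```bash
python3 -m jog '{"offset":[[0,0,-0.0015],[0,0,-0.0015],[0,0,0]],"yaw":[0,0,0],"jaw":[1,1,1]}';python3 -m jog '{"offset":[[0,0,-0.001],[0,0,-0.001],[0,0,0]],"yaw":[0,0,0],"jaw":[1,1,1]}'
```

```text
clock: 26.98
position: [0.569, -0.1454, 0.1032]
ee_rot: [0.685, 0.728, 0.0, 0.0]
ft_force: [0.1, -0.1, -3.0]
grip_width: 0.458
grasp_force: 46.5
clock: 27.23
position: [0.5694, -0.1456, 0.1018]
ee_rot: [0.685, 0.728, 0.0, 0.0]
ft_force: [-1.1, 0.4, 0.6]
grip_width: 0.457
grasp_force: 46.9
```

```bash
python3 -m jog '{"offset":[[0,0,-0.001],[0,0,0],[0,0,0],[0,0,0],[0,0,0],[0,0,0],[0,0,0.005],[0,0,0.02],[0,0,0.035],[0,0,0.04],[0,0,0.04],[0,0,0.02],[0,0,0]],"yaw":[0,0,0,0,0,0,0,0,0,0,0,0,0],"jaw":[1,1,0,0,0,0,0,0,0,0,0,0,0]}'
python3 -m jog '{"offset":[[-0.03,0.027,0],[-0.03,0.027,0],[-0.03,0.027,0],[-0.03,0.027,0.02],[-0.02,0.03,0.03],[0,0.035,0],[0,0.035,0],[0,0.035,0],[0,0.035,0],[0,0.035,0],[0,0,0],[0,0,0],[0,0,0],[0,0,0]],"yaw":[0,0,0,0,0,0,0,0,0,0,0,0,0,0],"jaw":[0,0,0,0,0,0,0,0,0,0,0,0,0,0]}'
python3 - <<'E'
from h import *
for c in ("scene","top"):
    p=manip.camera(c)
    for n in("caddy","pepper_grinder","small_bottle","round_jar_a","square_jar_a","salt_shaker"):
        for d in manip.tip_of(p,n): print(n,np.round(d["at"],3),round(d["score"],2))
    a=cv2.resize(p["frame"][100:260,200:400] if c=="scene" else p["frame"][90:250,190:390],(400,320),interpolation=3)
    b=a if c=="scene" else np.hstack([b,a])
cv2.imwrite("pics/f.png",b[:,:,::-1])
E
```

```text
clock: 28.32
position: [0.5708, -0.1462, 0.2659]
ee_rot: [0.686, 0.728, 0.002, 0.003]
ft_force: [0.6, -0.5, 0.5]
grip_width: 0.998
grasp_force: 0.0
clock: 29.48
position: [0.4336, 0.161, 0.3053]
ee_rot: [0.686, 0.728, -0.0, 0.0]
ft_force: [-0.1, -1.5, 0.7]
grip_width: 1.003
grasp_force: 0.0
caddy [ 0.557 -0.041  0.004] 0.7
pepper_grinder [0.557 0.062 0.009] 0.57
small_bottle [ 0.572 -0.146  0.004] 0.59
round_jar_a [0.425 0.235 0.001] 0.77
round_jar_a [ 0.564 -0.081  0.006] 0.69
round_jar_a [ 0.559 -0.01   0.004] 0.67
round_jar_a [ 0.343  0.27  -0.002] 0.57
round_jar_a [0.557 0.061 0.01 ] 0.26
square_jar_a [ 0.528 -0.306 -0.001] 0.93
square_jar_a [ 0.408 -0.271 -0.003] 0.68
salt_shaker [ 0.425 -0.127 -0.002] 0.6
caddy [ 0.558 -0.038 -0.001] 0.81
pepper_grinder [0.558 0.062 0.01 ] 0.98
pepper_grinder [ 0.56  -0.014  0.011] 0.6
small_bottle [ 0.57  -0.146  0.008] 0.75
round_jar_a [ 0.56  -0.011  0.01 ] 0.87
round_jar_a [ 0.564 -0.083  0.006] 0.68
square_jar_a [ 0.403 -0.273 -0.002] 0.67
square_jar_a [ 0.525 -0.302  0.   ] 0.65
salt_shaker [ 0.422 -0.124 -0.   ] 0.82
salt_shaker [ 0.563 -0.01   0.01 ] 0.29
```

View pics/f.png

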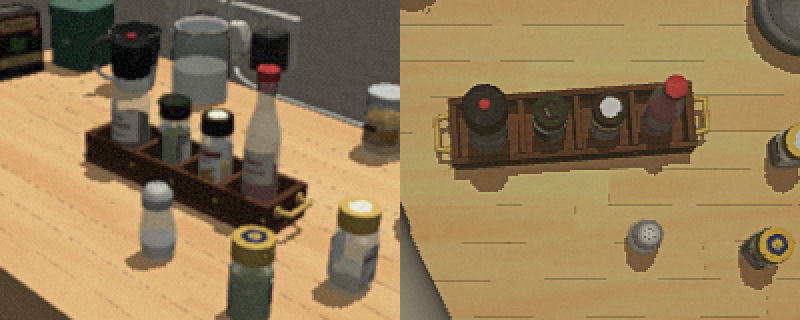

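All four things stand in their pockets. A numeric check that the bottle is upright, then hand in.

Run:
```python
from h import *
from scipy.ndimage import center_of_mass
for c in ("scene","top"):
    p=manip.camera(c);f=p["frame"].astype(int)
    q=proj(p,[[.570,-.146,.180]])[0]
    m=(f[...,0]>110)&(f[...,1]<70)&(f[...,2]<80); y,x=np.nonzero(m); k=np.hypot(x-q[0],y-q[1])<15
    print(c,np.round(q,1),x[k].mean().round(1),y[k].mean().round(1),k.sum())
```

```text
scene [333.9 137.1] 334.0 134.0 42
top [327.7 133.6] 327.9 132.9 99
```

```bash
python3 -c "
from workcell import manip
print(manip.hand_in())"
```

```text
the job is handed in; nothing more can be done
None
```

I packed the caddy and handed it in at about 30 s. The grinder, bottle and two round jars stand upright in their pockets, and the square jars and salt shaker are still where they were; the hand-in gave no verdict.

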